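Sort the salt shaker and the door sensor into their boxes

ROBOT

A 6-joint arm with a two-finger parallel gripper is mounted at the origin on a cart in front of the work surface, level with it; the furniture and walls round the work are solid. World frame = base frame: x ahead of the robot, y to its left, z up, the work surface at z = 0. Lengths are in mm, angles in rad, forces in N, time in s.
With the tool pointing down it reaches from about 300 to 775 mm from the base axis. Payload 14.6 kg.
Tool frame: the origin (TCP) lies midway between the tips of the shut fingers; the grasp point (between the pads) lies 19 mm behind it; z points along the fingers, y is the direction in which the jaws open and shut (so a half turn about z gives the same grasp; the last joint's range is limited). The gripper opens to 94 mm and grips with 3 to 60 N. Pads are 16 mm wide; open, the fingers measure 119 mm over their backs; the gripper's body (75 mm by 177 mm) begins 78 mm behind the grasp point.
Start: joints at [1.181, 0.3, 1.521, -0, 1.321, -0.067], TCP at [174.47, 521.583, 178.946] pointing down, gripper open.
Joint ranges: [-3.03, 3.03], [-0.79, 2.21], [0.23, 2.52], [-1.04, 4.18], [0, 3.07], [-2.55, 2.55]. Speed limits (rad/s): [2.22, 2.22, 2.57, 3.14, 3.14, 3.14].

INTERFACE

Orientations are given as [roll, pitch, yaw] about the fixed x, y, z axes, in that order (R = Rz(yaw) Ry(pitch) Rx(roll)).
In Python, from cell import read_state, camera, get_calibration, sign_off gives the robot as it stands.
- The arm moves only by the tool carry_out, never from a script. Its argument "series" is a list of rows, each an object with "delta_pos": the shift along the world's x, y, z in mm, a list of three; "turn": the turn, a rotation vector about the world's x, y, z in rad, a list of three; "hand": the opening, from 0 (shut) to 1 (fully open). A call has 1 to 8 rows; each row is the pose to reach, as a shift and turn from the pose commanded when the call began; what a row does not reach only later rows make up. A row lasts 1/8 s, in which the tool goes at most 62.5 mm and 10.7 degrees, less where a joint would pass 70% of its speed; a pose out of reach is approached as far as the arm can. A call with a gripper value outside its range is refused whole. The fingers move at their own pace and stop on an object; "squeeze" is the grip in N (left out, the last holds). Time passes only in rows, so rows that repeat a pose let the fingers close. It gives the time, the measured TCP pose, the force and the opening at its end, in the units of the state.
- read_state(): the state, without advancing time (a new reading comes with each control period).
- camera(name): name is "scene" or "top" or "wrist"; returns the picture (384x512x3 uint8, red, green, blue); there is no depth.
- get_calibration(name): a dict with "intrinsics" (3x3 intrinsics, pixels), "pose" (4x4, takes a point from camera to world coordinates). Camera axes: x right, y down, z forward; pixel columns grow to the right and rows downward; lengths in mm; the calibration is good to about 2 mm. A picture is of the moment at which its call begins: read the wrist's pose just before it. get_calibration takes no time and is no camera call; for the wrist camera it gives the pose at the moment of the call.
- sign_off(): hands the job in, once; it reports no verdict.
The state is a dict: "clock": time; "joints": joint angles; "qd": joint speeds; "effort": joint torques, N m; "eef_pos": TCP position; "eef_rot": TCP orientation; "wrist_force": force on the tool from outside, world axes, zero at the start; "moment": the same for the moment, N m; "finger_gap": finger opening in mm.
Only numpy, scipy, OpenCV 4.12 (cv2) and the standard library are available. Lean on these libraries where they do the work, as an engineer would, in place of code of your own. Each camera call takes 0.05 s, during which the arm holds its last target.

TASK

Please sort two of the things on the worktop into the boxes with their own kind: stand the salt shaker upright on the floor of the wooden box that holds the spice jars, keeping it upright on the way, and lay the cream door sensor down in the other wooden box, the one with the batteries.

Things in the scene. Friction and masses are not known exactly. Their poses are not given: they have to be found in the camera images.
- salt_centre (a point): Salt shaker of clear glass with a grey metal cap, round, 44 mm in diameter and 90 mm high (the cap, from 70 mm up, narrows to 34 mm), 0.1 kg, loose, standing upright on the worktop right of the boxes. The point is its centre, half-way up; z is its own upward axis.
- sensor_centre (a point): Door sensor, a small cream plastic case with rounded ends and a grey window, 35 mm (its x) by 88 mm (its y) and 46 mm high (its z), 0.09 kg, loose, standing on the worktop right of the boxes, turned any way about the vertical. The point is its centre, half-way up; grasp it across its x.
- seasoning_box_spot (a point): Seasoning box: fixed open wooden box, outside 220 (its x, pointing away from the robot within 10 degrees) x 140 x 50 mm, walls and floor 6 mm. Two spice jars, 105 mm high, stand fixed at its far end. The point is on the inner floor, amid the clear space, 35 mm from the box's centre towards the robot; clear floor: 69 mm towards the robot, 90 mm away from it, 64 mm to either side. z is up.
- gadget_box_spot (a point): Battery box: fixed open wooden box, outside 220 (its x, pointing away from the robot within 10 degrees) x 140 x 50 mm, walls and floor 6 mm. Two battery cells, 15 mm thick, lie fixed at its far end. The point is on the inner floor, amid the clear space, 35 mm from the box's centre towards the robot; clear floor: 69 mm towards the robot, 95 mm away from it, 64 mm to either side. z is up.
Things that resemble listed ones, but are neither listed nor needed, are in the scene too. What is shaped like the part that bears sensor_centre but red or yellow is not meant. Leave any pink look-alike of the part that bears salt_centre alone.

How it is judged (in metres and radians):
At the end, for the whole second after the job is handed in: Shaker in the spice-jar box, within 11 degrees of upright, its centre 35 to 55 mm above the inner floor; sensor in the battery box, its centre 8 to 50 mm above the inner floor. Anywhere in the box, the centre at least 9 mm from the walls' inner faces (x of salt_centre in the frame of seasoning_box_spot between -0.06 and 0.125 m and y of salt_centre in the frame of seasoning_box_spot between -0.055 and 0.055 m and z of salt_centre in the frame of seasoning_box_spot between 0.035 and 0.055 m and angle between salt_centre's own z axis and vertical below 0.2 rad and x of sensor_centre in the frame of gadget_box_spot between -0.06 and 0.125 m and y of sensor_centre in the frame of gadget_box_spot between -0.055 and 0.055 m and z of sensor_centre in the frame of gadget_box_spot between 0.008 and 0.05 m); the robot touches nothing.
It fails at once if the salt shaker is tipped by more than 45 degrees (angle between salt_centre's own z axis and vertical above 0.785 rad).
It also fails if it takes over 56 s, if anything falls off the work surface, if the arm or the gripper's body presses on something with over 40 N, if the wrist force passes 120 N, or if a joint passes its speed limit or range.

## Working session

There is one attempt and no reset: what is moved stays moved. The work goes in short steps, Python scripts to look and compute and a tool call to move; the robot and the scene stay as the last step left them, time stands still between calls to the robot, and variables do not carry over. Pictures are saved under pics/ and viewed, and the job is handed in when it is done.

Besides the shell and the picture viewer there is one more tool, called after "Request:" as name(argument=value, ...) on one line, values as JSON. carry_out: Moves the arm, as the interface text tells. Its arguments: {"type":"object","properties":{"series":{"type":"array"},"squeeze":{"type":"number"}},"required":["series"]}

```bash
mkdir -p pics; python3 - <<'E'
from cell import *
import cv2,json
print(read_state())
for n in ("scene","top"):
    im=camera(n); cv2.imwrite(f"pics/{n}0.png",im[:,:,::-1])
    c=get_calibration(n); print(n,c)
E
```

```text
{'clock': 0.0, 'joints': array([ 1.18143089e+00,  3.00465487e-01,  1.52156773e+00, -3.29115442e-05,
        1.32071289e+00, -6.65994404e-02]), 'qd': array([ 0.00105461, -0.0006024 , -0.00181582,  0.00101838,  0.00039689,
       -0.00138036]), 'effort': array([-1.68462971e-03, -5.31800365e+01, -3.52740633e+01,  7.07458332e-02,
        2.43849680e-02,  8.50221397e-06]), 'eef_pos': array([174.35539268, 521.32427568, 178.39508066]), 'eef_rot': array([-3.14043964e+00, -4.49546564e-05,  2.81883479e+00]), 'wrist_force': array([-0.33767838, -0.16807769,  1.02636988]), 'moment': array([ 0.01427836, -0.00679375, -0.05950366]), 'finger_gap': 94.02167645375759}
scene {'intrinsics': array([[363.92010305,   0.        , 261.61653453],
       [  0.        , 363.92010305, 192.23214159],
       [  0.        ,   0.        ,   1.        ]]), 'pose': array([[-9.99828078e-01, -1.77348202e-02,  5.41200339e-03,
         5.19757135e+02],
       [-1.67121827e-02,  7.35474606e-01, -6.77346150e-01,
         6.09721221e+02],
       [ 8.03222110e-03, -6.77320146e-01, -7.35644550e-01,
         7.61239379e+02],
       [ 0.00000000e+00,  0.00000000e+00,  0.00000000e+00,
         1.00000000e+00]])}
top {'intrinsics': array([[371.66512274,   0.        , 250.92385238],
       [  0.        , 371.66512274, 193.69722336],
       [  0.        ,   0.        ,   1.        ]]), 'pose': array([[-1.74260579e-02, -9.87085026e-01,  1.59246616e-01,
         3.37618438e+02],
       [-9.99689142e-01,  1.43604537e-02, -2.03812939e-02,
        -1.49129239e+01],
       [ 1.78312164e-02, -1.59552278e-01, -9.87028428e-01,
         1.08214685e+03],
       [ 0.00000000e+00,  0.00000000e+00,  0.00000000e+00,
         1.00000000e+00]])}
```

View pics/scene0.png

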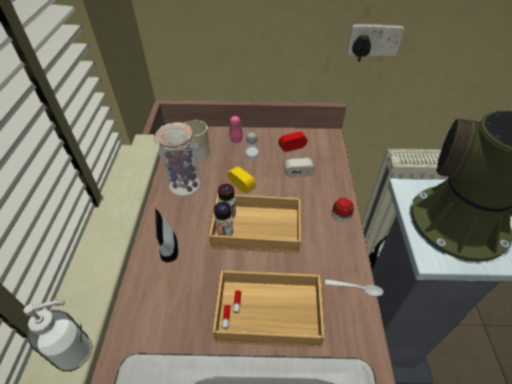

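View pics/top0.png

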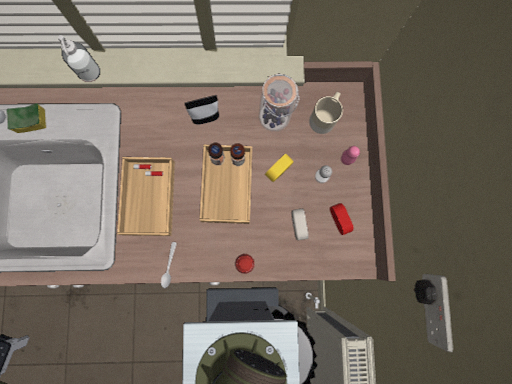

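```bash
cat > h.py <<'E'
import numpy as np,cv2
from cell import *
def ray(n,u,v,z,c=None):
    c=c or get_calibration(n);K=np.array(c["intrinsics"]);P=np.array(c["pose"])
    d=P[:3,:3]@np.linalg.solve(K,[u,v,1]);o=P[:3,3]
    return o+d*(z-o[2])/d[2]
def proj(n,X,c=None):
    c=c or get_calibration(n);K=np.array(c["intrinsics"]);P=np.array(c["pose"])
    p=K@(P[:3,:3].T@(np.array(X,float)-P[:3,3]));return p[:2]/p[2]
E
python3 - <<'E'
from h import *
print(proj("top",[174,521,178]),proj("top",[0,0,0]))
im=cv2.imread("pics/top0.png")
cv2.imwrite("pics/topz.png",cv2.resize(im[90:290,110:390],None,fx=2.8,fy=2.8,interpolation=cv2.INTER_CUBIC))
im=cv2.imread("pics/scene0.png")
cv2.imwrite("pics/scz.png",cv2.resize(im[100:260,190:370],None,fx=3.6,fy=3.6,interpolation=cv2.INTER_CUBIC))
E
```

```text
[ 12.39112263 329.88688327] [240.54370199 379.20383018]
```

View pics/topz.png

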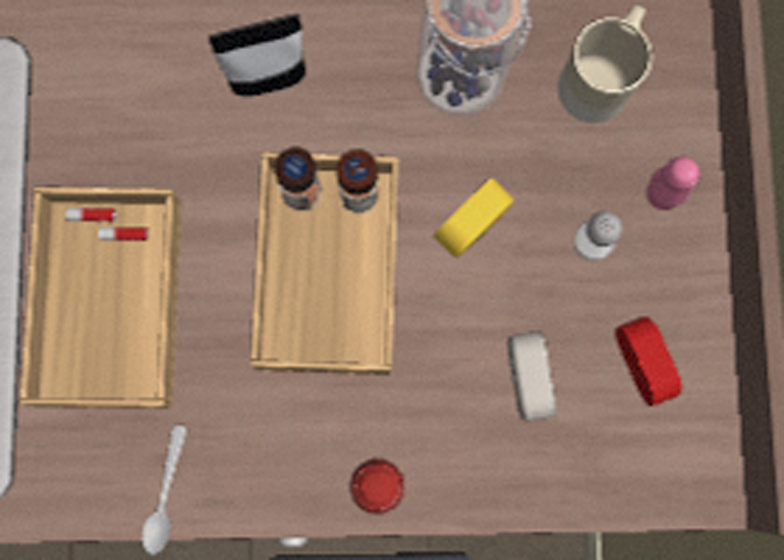

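View pics/scz.png

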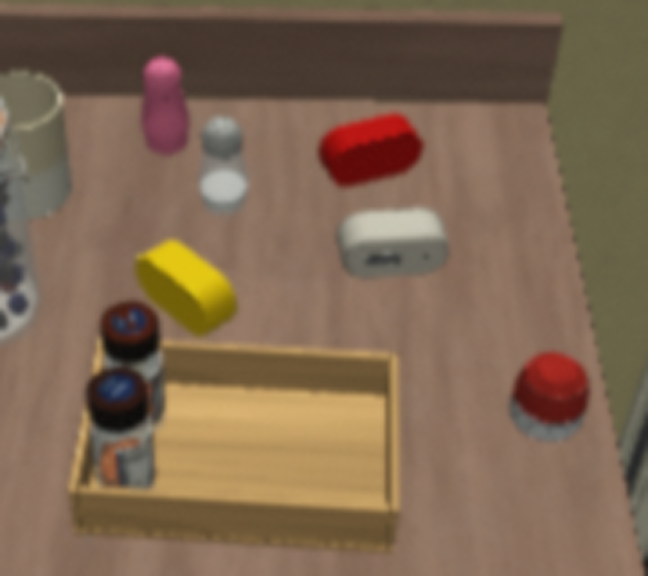

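```bash
python3 - <<'E'
from h import *
T=lambda U,V:(110+U/2.8,90+V/2.8)
S=lambda U,V:(190+U/3.6,100+V/3.6)
for nm,c in dict(seas=[(262,153),(399,157),(391,373),(251,368)],batt=[(35,188),(178,190),(168,407),(21,403)]).items():
    W=np.array([ray("top",*T(*p),50) for p in c]);print(nm,W.round(0).tolist(),W.mean(0).round(1))
    print(np.linalg.norm(W-np.roll(W,-1,0),axis=1).round(), np.arctan2(*(W[0]+W[1]-W[2]-W[3])[[1,0]]))
print("salt top",ray("top",*T(607,224),88),ray("top",*T(594,246),0),"scene",ray("scene",*S(222,125),90),ray("scene",*S(224,190),0))
print("pink",ray("top",*T(663,195),0))
# sensor silhouettes
from scipy.optimize import differential_evolution
cal={n:get_calibration(n) for n in("top","scene")}
masks={}
for n,(r0,r1,c0,c1) in {"top":(200,250,285,315),"scene":(150,182,278,322)}.items():
    im=cv2.imread(f"pics/{n}0.png");hsv=cv2.cvtColor(im,cv2.COLOR_BGR2HSV)
    m=np.zeros(im.shape[:2],np.uint8);m[r0:r1,c0:c1]=((hsv[r0:r1,c0:c1,1]<50)*255)
    m=cv2.morphologyEx(m,cv2.MORPH_CLOSE,np.ones((5,5)))
    m=cv2.morphologyEx(m,cv2.MORPH_OPEN,np.ones((3,3)));masks[n]=m;print(n,(m>0).sum(),cv2.boundingRect(m))
def sil(n,x,y,a):
    P=[]
    for t in np.linspace(0,2*np.pi,24,endpoint=False):  # rounded ends in y-z plane
        sy=np.clip(np.sign(np.cos(t))*(29)+15*np.cos(t),-44,44);sz=np.sign(np.sin(t))*8+15*np.sin(t)
        for sx in(-17.5,17.5):
            P.append(proj(n,[x+sx*np.cos(a)-sy*np.sin(a),y+sx*np.sin(a)+sy*np.cos(a),23+sz],cal[n]))
    h=cv2.convexHull((np.array(P)*16).astype(np.float32)).round().astype(np.int32)
    m=np.zeros((384,512),np.uint8);cv2.fillConvexPoly(m,h,255,shift=4);return m
def cost(p):
    c=0
    for n in masks:
        s=sil(n,*p)>0;m=masks[n]>0;c-=(s&m).sum()/(s|m).sum()
    return c
g=ray("top",*T(535,375),23);print(g)
r=differential_evolution(cost,[(g[0]-30,g[0]+30),(g[1]-30,g[1]+30),(0.8,2.4)],seed=1,maxiter=40,popsize=12);print(r.x,r.fun)
E
```

```text
seas [[649.0, 97.0, 50.0], [643.0, -43.0, 50.0], [421.0, -31.0, 50.0], [428.0, 107.0, 50.0]] [535.2  32.5  50. ]
[140. 222. 139. 221.] -0.050185395219760634
batt [[615.0, 327.0, 50.0], [611.0, 182.0, 50.0], [391.0, 189.0, 50.0], [398.0, 332.0, 50.0]] [503.5 257.5  50. ]
[145. 220. 144. 217.] -0.0272379097513674
salt top [ 560.94631538 -245.10641341   88.        ] [ 556.94357244 -250.38917809    0.        ] scene [ 557.70558146 -236.8861351    90.        ] [ 557.84609304 -259.80625947    0.        ]
pink [ 611.7808246  -327.48023089    0.        ]
top 415 (292, 209, 17, 31)
scene 490 (284, 158, 30, 19)
[ 418.95016342 -178.51794167   23.        ]
[ 418.4255142  -174.96404576    1.77272805] -1.6362610278027319
```

Request:
carry_out(series=[{"delta_pos": [23,-44,0],"turn": [0,0,0.033],"hand": 0.85},{"delta_pos": [46,-88,0],"turn": [0,0,0.065],"hand": 0.85},{"delta_pos": [70,-131,0],"turn": [0,0,0.1],"hand": 0.85},{"delta_pos": [93,-175,0],"turn": [0,0,0.13],"hand": 0.85},{"delta_pos": [116,-219,0],"turn": [0,0,0.16],"hand": 0.85},{"delta_pos": [140,-263,0],"turn": [0,0,0.2],"hand": 0.85},{"delta_pos": [163,-306,0],"turn": [0,0,0.23],"hand": 0.85},{"delta_pos": [186,-350,0],"turn": [0,0,0.26],"hand": 0.85}])

```text
clock: 1.1
eef_pos: [360.9, 170.1, 178.9]
eef_rot: [3.142, -0.0, 3.08]
wrist_force: [0.6, 0.5, -0.7]
finger_gap: 79.8
```

Request:
carry_out(series=[{"delta_pos": [7,-45,0],"turn": [0,0,0.033],"hand": 0.85},{"delta_pos": [15,-90,0],"turn": [0,0,0.065],"hand": 0.85},{"delta_pos": [22,-135,0],"turn": [0,0,0.1],"hand": 0.85},{"delta_pos": [30,-180,0],"turn": [0,0,0.13],"hand": 0.85},{"delta_pos": [37,-225,0],"turn": [0,0,0.16],"hand": 0.85},{"delta_pos": [45,-270,0],"turn": [0,0,0.2],"hand": 0.85},{"delta_pos": [52,-310,0],"turn": [0,0,0.23],"hand": 0.85},{"delta_pos": [58,-347,0],"turn": [0,0,0.26],"hand": 0.85}])

```text
clock: 2.1
eef_pos: [418.4, -176.9, 178.7]
eef_rot: [3.141, -0.0, -2.944]
wrist_force: [0.1, -0.1, -0.2]
finger_gap: 79.8
```

```bash
python3 - <<'E'
from h import *
s=read_state();print(s["clock"],s["joints"].round(2),s["eef_pos"].round(1),s["eef_rot"].round(3),s["finger_gap"])
c=get_calibration("wrist");im=camera("wrist");cv2.imwrite("pics/w1.png",im[:,:,::-1]);np.save("w1.npy",c["pose"])
print(c)
print(proj("wrist",[418.4,-175,46],c),proj("wrist",[558,-252,90],c),proj("wrist",[558,-252,0],c))
E
```

```text
2.1 [-0.48  0.09  1.78  0.    1.28 -2.25] [ 418.4 -176.9  178.7] [ 3.141 -0.    -2.944] 79.81759959619004
{'intrinsics': array([[345.37276139,   0.        , 256.98082199],
       [  0.        , 345.37276139, 193.68335947],
       [  0.        ,   0.        ,   1.        ]]), 'pose': array([[-1.96504391e-01,  9.47792925e-01,  2.51146562e-01,
         3.45874004e+02],
       [ 9.80502897e-01,  1.89869522e-01,  5.06323266e-02,
        -1.91180989e+02],
       [ 3.03883234e-04,  2.56199406e-01, -9.66623904e-01,
         3.84320415e+02],
       [ 0.00000000e+00,  0.00000000e+00,  0.00000000e+00,
         1.00000000e+00]])}
[258.48883041 178.84740297] [152.3385186 311.423481 ] [173.90427058 268.24819994]
```

View pics/w1.png

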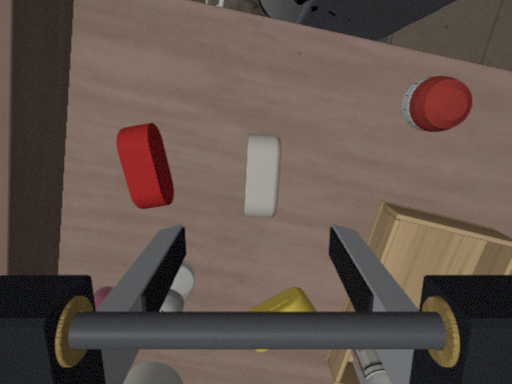

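```bash
python3 - <<'E'
from h import *
im=cv2.imread("pics/w1.png")
cv2.imwrite("pics/w1z.png",cv2.resize(im[115:235,210:320],None,fx=5,fy=5,interpolation=cv2.INTER_CUBIC))
c=get_calibration("wrist")
a=ray("wrist",264,138,46,c);b=ray("wrist",260.5,213,46,c);print(a,b,(a+b)/2,np.arctan2(*(b-a)[[1,0]]),np.linalg.norm(a-b))
print(ray("wrist",180,275,0,c))
E
```

```text
[ 377.90310206 -180.83218179   46.        ] [ 453.53907061 -168.89712452   46.        ] [ 415.72108633 -174.86465316   46.        ] 0.15650559170592956 76.57183118589367
[ 565.91223483 -246.40828691    0.        ]
```

View pics/w1z.png

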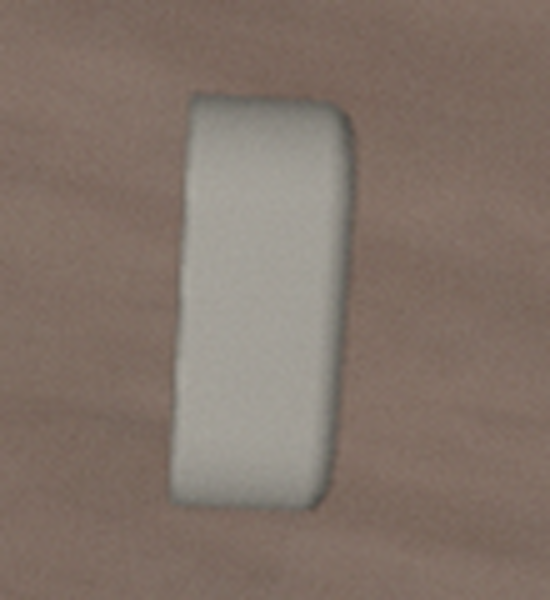

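Request:
carry_out(series=[{"delta_pos": [-1.5,0.5,-35],"turn": [0,0,-0.04],"hand": 0.85},{"delta_pos": [-1.5,0.5,-75],"turn": [0,0,-0.04],"hand": 0.85},{"delta_pos": [-1.5,0.5,-110],"turn": [0,0,-0.04],"hand": 0.85},{"delta_pos": [-1.5,0.5,-140],"turn": [0,0,-0.04],"hand": 0.85},{"delta_pos": [-1.5,0.5,-160],"turn": [0,0,-0.04],"hand": 0.85},{"delta_pos": [-1.5,0.5,-171],"turn": [0,0,-0.04],"hand": 0.85},{"delta_pos": [-1.5,0.5,-171],"turn": [0,0,-0.04],"hand": 0.85},{"delta_pos": [-1.5,0.5,-171],"turn": [0,0,-0.04],"hand": 0.3}], squeeze=20)

```text
clock: 3.15
eef_pos: [417.4, -175.1, 8.6]
eef_rot: [-3.141, 0.001, -2.984]
wrist_force: [-0.3, 0.4, 0.9]
finger_gap: 73.1
```

Request:
carry_out(series=[{"delta_pos": [0,0,0],"turn": [0,0,0],"hand": 0.1},{"delta_pos": [0,0,0],"turn": [0,0,0],"hand": 0.1},{"delta_pos": [0,0,0],"turn": [0,0,0],"hand": 0.1},{"delta_pos": [0,0,0],"turn": [0,0,0],"hand": 0.1},{"delta_pos": [0,0,20],"turn": [0,0,0],"hand": 0.1},{"delta_pos": [0,0,50],"turn": [0,0,0],"hand": 0.1},{"delta_pos": [0,0,90],"turn": [0,0,0],"hand": 0.1},{"delta_pos": [0,0,130],"turn": [0,0,0],"hand": 0.1}], squeeze=20)

```text
clock: 4.15
eef_pos: [416.7, -174.8, 139.1]
eef_rot: [3.141, -0.0, -2.984]
wrist_force: [-0.3, 0.2, -1.3]
finger_gap: 33.2
```

Request:
carry_out(series=[{"delta_pos": [7,35,5],"turn": [0,0,-0.03],"hand": 0.1},{"delta_pos": [14,85,10],"turn": [0,0,-0.06],"hand": 0.1},{"delta_pos": [22,140,10],"turn": [0,0,-0.09],"hand": 0.1},{"delta_pos": [30,195,10],"turn": [0,0,-0.12],"hand": 0.1},{"delta_pos": [38,250,10],"turn": [0,0,-0.15],"hand": 0.1},{"delta_pos": [46,305,10],"turn": [0,0,-0.17],"hand": 0.1},{"delta_pos": [52,360,10],"turn": [0,0,-0.19],"hand": 0.1},{"delta_pos": [58,405,10],"turn": [0,0,-0.19],"hand": 0.1}])

```text
clock: 5.15
eef_pos: [474.7, 232.2, 147.8]
eef_rot: [-3.141, -0.0, 3.109]
wrist_force: [0.9, -0.8, -1.2]
finger_gap: 33.6
```

Request:
carry_out(series=[{"delta_pos": [0,20,0],"turn": [0,0,0],"hand": 0.1},{"delta_pos": [0,27,0],"turn": [0,0,0],"hand": 0.1},{"delta_pos": [0,27,0],"turn": [0,0,0],"hand": 0.1}])

```text
clock: 5.52
eef_pos: [475.0, 256.4, 147.9]
eef_rot: [-3.141, -0.0, 3.108]
wrist_force: [0.4, -0.5, -0.6]
finger_gap: 33.4
```

```bash
python3 - <<'E'
from h import *
s=read_state();print(s["clock"],s["joints"].round(2),s["eef_pos"].round(1),s["eef_rot"].round(3),s["finger_gap"])
im=camera("scene");cv2.imwrite("pics/s2.png",im[:,:,::-1])
im=camera("top");cv2.imwrite("pics/t2.png",im[:,:,::-1])
E
```

```text
5.525 [ 0.43  0.3   1.59 -0.    1.25 -1.11] [475.  256.4 147.9] [-3.141 -0.     3.108] 33.35707659059938
```

View pics/s2.png

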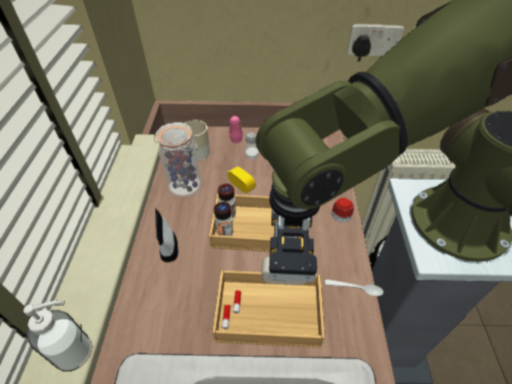

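View pics/t2.png

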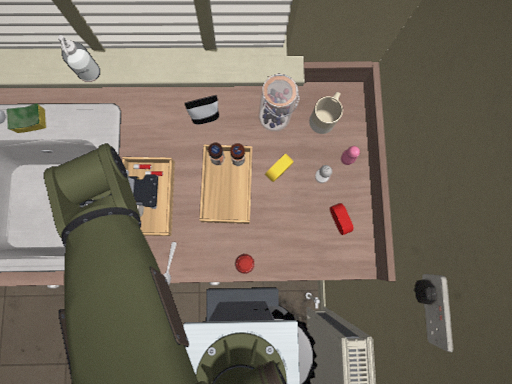

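Request:
carry_out(series=[{"delta_pos": [0,0,-30],"turn": [0,0,0],"hand": 0.1},{"delta_pos": [0,0,-65],"turn": [0,0,0],"hand": 0.1},{"delta_pos": [0,0,-95],"turn": [0,0,0],"hand": 0.1},{"delta_pos": [0,0,-115],"turn": [0,0,0],"hand": 0.1},{"delta_pos": [0,0,-127],"turn": [0,0,0],"hand": 0.1},{"delta_pos": [0,0,-132],"turn": [0,0,0],"hand": 0.1},{"delta_pos": [0,0,-132],"turn": [0,0,0],"hand": 0.1},{"delta_pos": [0,0,-132],"turn": [0,0,0],"hand": 0.6}])

```text
clock: 6.62
eef_pos: [475.4, 257.2, 16.7]
eef_rot: [3.141, 0.001, 3.109]
wrist_force: [-0.4, 0.0, 0.4]
finger_gap: 40.2
```

Request:
carry_out(series=[{"delta_pos": [0,0,0],"turn": [0,0,0],"hand": 0.6},{"delta_pos": [0,0,0],"turn": [0,0,0],"hand": 0.6},{"delta_pos": [0,0,20],"turn": [0,0,0],"hand": 0.6},{"delta_pos": [0,0,50],"turn": [0,0,0],"hand": 0.6},{"delta_pos": [0,0,90],"turn": [0,0,0],"hand": 0.6},{"delta_pos": [0,0,130],"turn": [0,0,0],"hand": 0.6},{"delta_pos": [0,0,160],"turn": [0,0,0],"hand": 0.6},{"delta_pos": [0,0,180],"turn": [0,0,0],"hand": 0.6}])

```text
clock: 7.62
eef_pos: [475.2, 257.2, 197.7]
eef_rot: [3.141, 0.002, 3.109]
wrist_force: [0.2, -0.7, -1.2]
finger_gap: 56.2
```

```bash
python3 - <<'E'
from h import *
s=read_state();print(s["clock"],s["joints"].round(2),s["eef_pos"].round(1),s["eef_rot"].round(3),s["finger_gap"])
im=camera("wrist");cv2.imwrite("pics/w3.png",im[:,:,::-1])
E
```

```text
7.625 [ 0.43  0.26  1.52 -0.    1.35 -1.11] [475.2 257.2 197.7] [3.141e+00 2.000e-03 3.109e+00] 56.15784730741517
```

View pics/w3.png

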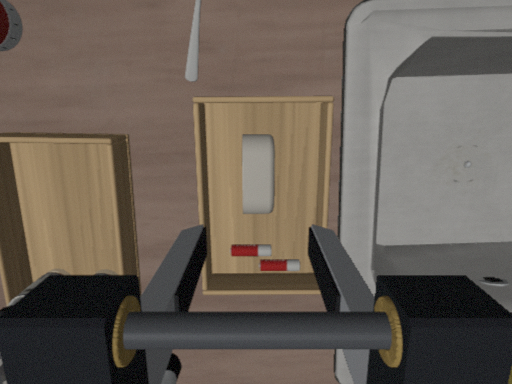

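Request:
carry_out(series=[{"delta_pos": [5,-35,8],"turn": [0,0,-0.07],"hand": 0.8},{"delta_pos": [13,-80,20],"turn": [0,0,-0.16],"hand": 0.8},{"delta_pos": [21,-130,20],"turn": [0,0,-0.25],"hand": 0.8},{"delta_pos": [29,-180,20],"turn": [0,0,-0.34],"hand": 0.8},{"delta_pos": [37,-230,20],"turn": [0,0,-0.43],"hand": 0.8},{"delta_pos": [46,-280,20],"turn": [0,0,-0.52],"hand": 0.8},{"delta_pos": [54,-330,20],"turn": [0,0,-0.61],"hand": 0.8},{"delta_pos": [62,-380,20],"turn": [0,0,-0.7],"hand": 0.8}])

```text
clock: 8.68
eef_pos: [536.9, -124.6, 215.5]
eef_rot: [-3.142, -0.0, 2.406]
wrist_force: [0.7, -0.0, 0.5]
finger_gap: 75.1
```

Request:
carry_out(series=[{"delta_pos": [7,-45,0],"turn": [0,0,-0.08],"hand": 0.8},{"delta_pos": [14,-90,0],"turn": [0,0,-0.16],"hand": 0.8},{"delta_pos": [19,-120,0],"turn": [0,0,-0.22],"hand": 0.8},{"delta_pos": [21,-127,0],"turn": [0,0,-0.22],"hand": 0.8},{"delta_pos": [21,-127,0],"turn": [0,0,-0.22],"hand": 0.8}])

```text
clock: 9.3
eef_pos: [557.9, -249.5, 215.5]
eef_rot: [-3.141, -0.001, 2.19]
wrist_force: [-0.1, 1.2, -0.8]
finger_gap: 75.1
```

```bash
python3 - <<'E'
from h import *
s=read_state();print(s["clock"],s["joints"].round(2),s["eef_pos"].round(1),s["eef_rot"].round(3),s["finger_gap"])
c=get_calibration("wrist")
im=camera("wrist");cv2.imwrite("pics/w4.png",cv2.resize(im[:,:,::-1],None,fx=1.5,fy=1.5))
print(proj("wrist",[559,-250,90],c),proj("wrist",[559,-250,0],c))
E
```

```text
9.3 [-0.48  0.42  1.28  0.    1.45 -1.1 ] [ 557.9 -249.5  215.5] [-3.141e+00 -1.000e-03  2.190e+00] 75.1282002989294
[257.04207821 181.63389571] [257.01004329 165.45968271]
```

View pics/w4.png

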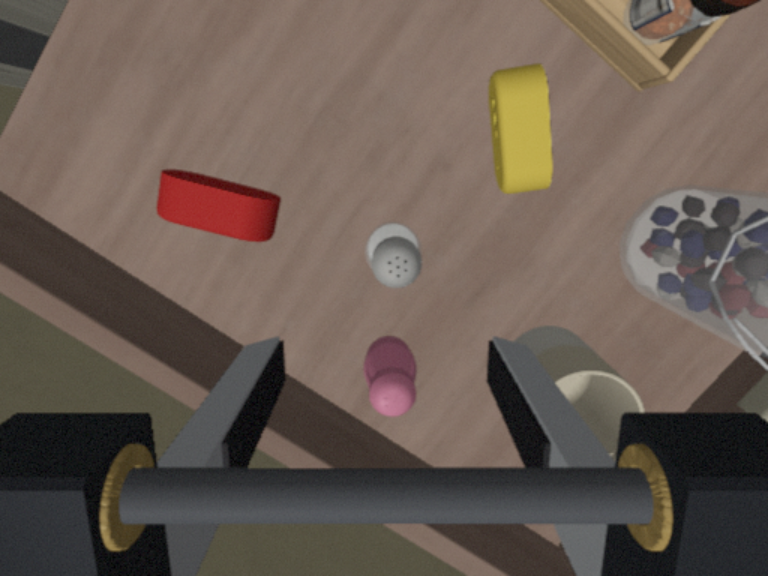

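```bash
python3 - <<'E'
from h import *
c=get_calibration("wrist")
print(ray("wrist",397/1.5,265/1.5,90,c),ray("wrist",391.5/1.5,249/1.5,0,c))
E
```

```text
[ 562.31150378 -241.20463611   90.        ] [ 563.55040924 -247.28938172    0.        ]
```

Request:
carry_out(series=[{"delta_pos": [4,5,-25],"turn": [0,0,0],"hand": 0.8},{"delta_pos": [4,5,-60],"turn": [0,0,0],"hand": 0.8},{"delta_pos": [4,5,-95],"turn": [0,0,0],"hand": 0.8},{"delta_pos": [4,5,-130],"turn": [0,0,0],"hand": 0.8},{"delta_pos": [4,5,-160],"turn": [0,0,0],"hand": 0.8},{"delta_pos": [4,5,-180],"turn": [0,0,0],"hand": 0.8},{"delta_pos": [4,5,-188],"turn": [0,0,0],"hand": 0.8},{"delta_pos": [4,5,-188],"turn": [0,0,0],"hand": 0.8}])

```text
clock: 10.35
eef_pos: [562.2, -244.8, 28.3]
eef_rot: [3.141, 0.0, 2.189]
wrist_force: [-0.4, 0.5, -0.3]
finger_gap: 75.4
```

```bash
python3 - <<'E'
from h import *
s=read_state();print(s["clock"],s["eef_pos"].round(1),s["eef_rot"].round(3),s["finger_gap"],s["wrist_force"])
im=camera("wrist");cv2.imwrite("pics/w5.png",im[:,:,::-1])
im=camera("scene");cv2.imwrite("pics/s5.png",cv2.resize(im[80:230,180:380,::-1],None,fx=3.5,fy=3.5,interpolation=cv2.INTER_CUBIC))
E
```

```text
10.35 [ 562.2 -244.8   28.3] [3.141 0.    2.189] 75.35678550958355 [-0.36825399  0.54637815 -0.29715479]
```

View pics/w5.png

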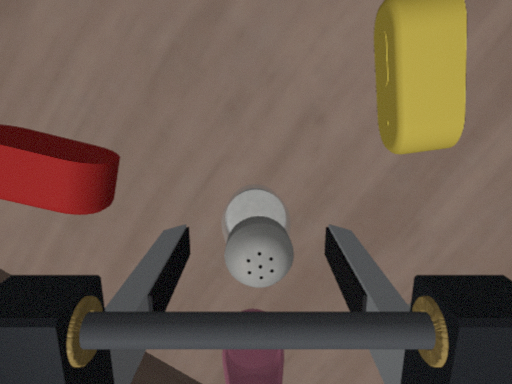

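View pics/s5.png

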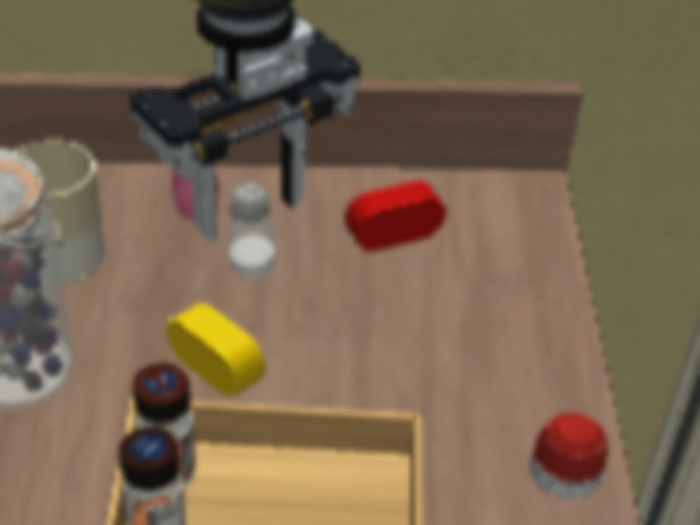

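```bash
python3 - <<'E'
from h import *
c=get_calibration("wrist")
s=read_state();a=.62
for p in [(260,260,90),(259,250,70),(256.5,219,0)]:
    w=ray("wrist",*p,c); d=w-s["eef_pos"]; print(w.round(1),"along jaw",d[:2]@[np.cos(a),np.sin(a)],"perp",d[:2]@[-np.sin(a),np.cos(a)])
print(proj("wrist",[s["eef_pos"][0],s["eef_pos"][1],47],c))
E
```

```text
[ 561.2 -240.1   90. ] along jaw 1.8202011991143334 perp 4.831175051243092
[ 563.3 -243.6   70. ] along jaw 1.4997968793811653 perp 0.787247604267584
[ 566.5 -250.4    0. ] along jaw 0.18561141640572293 perp -6.609909256210448
[256.14439813 234.80642291]
```

Request:
carry_out(series=[{"delta_pos": [0,0,0],"turn": [0,0,0],"hand": 0.6},{"delta_pos": [0,0,0],"turn": [0,0,0],"hand": 0.5},{"delta_pos": [0,0,0],"turn": [0,0,0],"hand": 0.3},{"delta_pos": [0,0,0],"turn": [0,0,0],"hand": 0.3},{"delta_pos": [0,0,0],"turn": [0,0,0],"hand": 0.3},{"delta_pos": [0,0,0],"turn": [0,0,0],"hand": 0.3}], squeeze=15)

```text
clock: 11.2
eef_pos: [562.0, -244.9, 28.0]
eef_rot: [3.142, -0.0, 2.189]
wrist_force: [0.0, 0.6, 0.4]
finger_gap: 34.2
```

Request:
carry_out(series=[{"delta_pos": [0,0,10],"turn": [0,0,0],"hand": 0.3},{"delta_pos": [0,0,25],"turn": [0,0,0],"hand": 0.3},{"delta_pos": [0,0,50],"turn": [0,0,0],"hand": 0.3},{"delta_pos": [0,0,80],"turn": [0,0,0],"hand": 0.3},{"delta_pos": [0,0,105],"turn": [0,0,0],"hand": 0.3},{"delta_pos": [0,0,120],"turn": [0,0,0],"hand": 0.3},{"delta_pos": [0,0,120],"turn": [0,0,0],"hand": 0.3}])

```text
clock: 12.08
eef_pos: [562.3, -245.1, 149.1]
eef_rot: [3.141, 0.002, 2.189]
wrist_force: [0.0, -1.0, -1.5]
finger_gap: 33.9
```

```bash
python3 - <<'E'
from h import *
s=read_state();print(s["clock"],s["eef_pos"].round(1),s["eef_rot"].round(3),s["finger_gap"],s["wrist_force"],s["joints"].round(2))
im=camera("wrist");cv2.imwrite("pics/w6.png",im[:,:,::-1])
im=camera("scene");cv2.imwrite("pics/s6.png",cv2.resize(im[80:230,180:380,::-1],None,fx=3.5,fy=3.5,interpolation=cv2.INTER_CUBIC))
E
```

```text
12.075 [ 562.3 -245.1  149.1] [3.141e+00 2.000e-03 2.189e+00] 33.8889542854936 [ 0.00902555 -0.98672102 -1.51627489] [-0.47  0.46  1.37 -0.    1.31 -1.09]
```

View pics/w6.png

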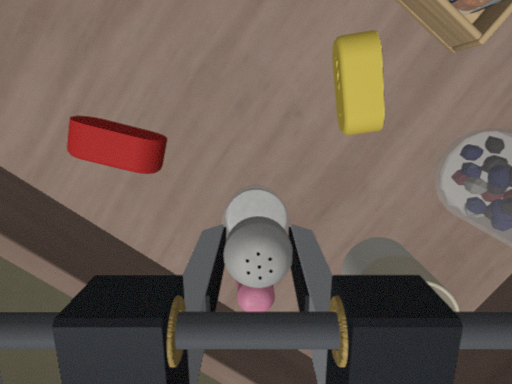

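View pics/s6.png

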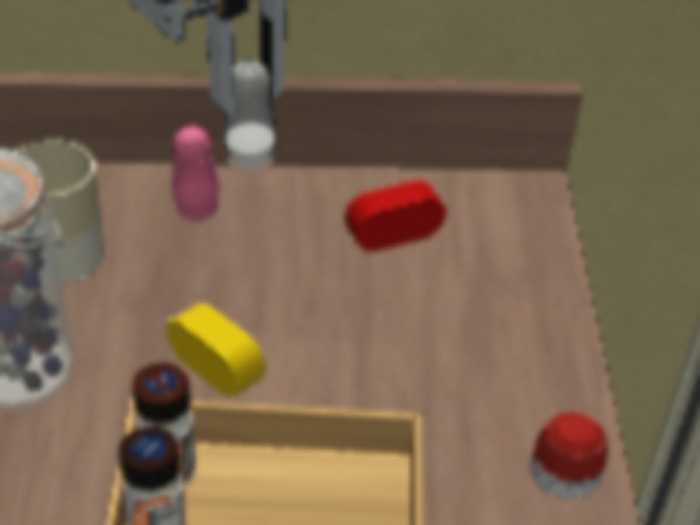

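Request:
carry_out(series=[{"delta_pos": [-4,15,0],"turn": [0,0,0],"hand": 0.3},{"delta_pos": [-13,50,0],"turn": [0,0,0],"hand": 0.3},{"delta_pos": [-24,93,0],"turn": [0,0,0],"hand": 0.3},{"delta_pos": [-36,138,0],"turn": [0,0,0],"hand": 0.3},{"delta_pos": [-47,183,0],"turn": [0,0,0],"hand": 0.3},{"delta_pos": [-58,225,0],"turn": [0,0,0],"hand": 0.3},{"delta_pos": [-67,259,0],"turn": [0,0,0],"hand": 0.3},{"delta_pos": [-72,279,0],"turn": [0,0,0],"hand": 0.3}])

```text
clock: 13.18
eef_pos: [488.6, 36.2, 147.4]
eef_rot: [-3.141, -0.001, 2.19]
wrist_force: [-0.7, -0.6, -0.4]
finger_gap: 34.3
```

Request:
carry_out(series=[{"delta_pos": [0,0,0],"turn": [0,0,0],"hand": 0.3},{"delta_pos": [0,0,-15],"turn": [0,0,0],"hand": 0.3},{"delta_pos": [0,0,-40],"turn": [0,0,0],"hand": 0.3},{"delta_pos": [0,0,-55],"turn": [0,0,0],"hand": 0.3},{"delta_pos": [0,0,-55],"turn": [0,0,0],"hand": 0.3}])

```text
clock: 13.8
eef_pos: [489.3, 33.7, 91.7]
eef_rot: [-3.14, -0.001, 2.188]
wrist_force: [0.0, -0.2, -1.0]
finger_gap: 34.1
```

```bash
python3 - <<'E'
from h import *
s=read_state();print(s["clock"],s["eef_pos"].round(1),s["eef_rot"].round(3),s["finger_gap"],s["wrist_force"],s["joints"].round(2))
im=camera("wrist");cv2.imwrite("pics/w7.png",im[:,:,::-1])
im=camera("scene");cv2.imwrite("pics/s7.png",cv2.resize(im[120:270,180:380,::-1],None,fx=3.5,fy=3.5,interpolation=cv2.INTER_CUBIC))
E
```

```text
13.8 [489.3  33.7  91.7] [-3.140e+00 -1.000e-03  2.188e+00] 34.09167292934943 [ 0.04933611 -0.21973098 -0.99028734] [-0.01  0.26  1.78  0.    1.1  -0.62]
```

View pics/w7.png

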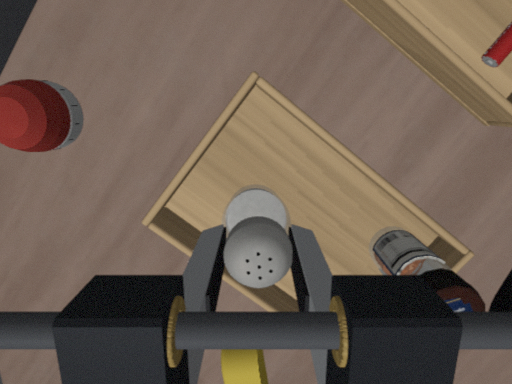

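View pics/s7.png

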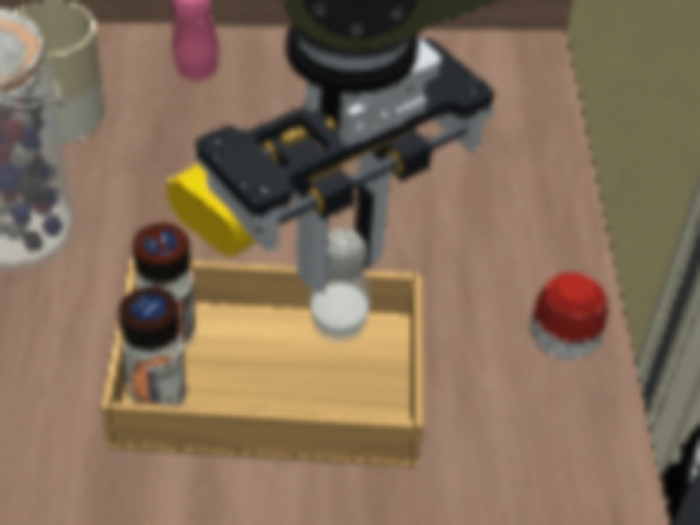

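Request:
carry_out(series=[{"delta_pos": [0,0,-15],"turn": [0,0,0],"hand": 0.3},{"delta_pos": [0,0,-32],"turn": [0,0,0],"hand": 0.3},{"delta_pos": [0,0,-45],"turn": [0,0,0],"hand": 0.3},{"delta_pos": [0,0,-53],"turn": [0,0,0],"hand": 0.3},{"delta_pos": [0,0,-57],"turn": [0,0,0],"hand": 0.3},{"delta_pos": [0,0,-57],"turn": [0,0,0],"hand": 0.3},{"delta_pos": [0,0,-58],"turn": [0,0,0],"hand": 0.3},{"delta_pos": [0,0,-58],"turn": [0,0,0],"hand": 0.3}])

```text
clock: 14.9
eef_pos: [490.1, 34.1, 35.2]
eef_rot: [3.141, 0.0, 2.189]
wrist_force: [-0.0, 0.3, -1.3]
finger_gap: 33.9
```

```bash
python3 - <<'E'
from h import *
s=read_state();print(s["clock"],s["eef_pos"].round(1),s["finger_gap"],s["wrist_force"])
im=camera("scene");cv2.imwrite("pics/s8.png",cv2.resize(im[120:270,180:380,::-1],None,fx=3.5,fy=3.5,interpolation=cv2.INTER_CUBIC))
E
```

```text
14.9 [490.1  34.1  35.2] 33.93015489354931 [-0.00476803  0.30863717 -1.27087375]
```

View pics/s8.png

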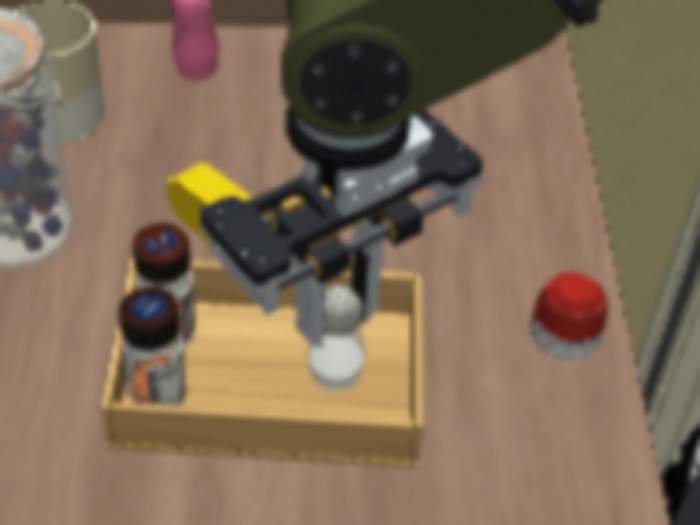

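Request:
carry_out(series=[{"delta_pos": [0,0,-0.5],"turn": [0,0,0],"hand": 0.3},{"delta_pos": [0,0,-1],"turn": [0,0,0],"hand": 0.3},{"delta_pos": [0,0,-1],"turn": [0,0,0],"hand": 0.3}])

```text
clock: 15.32
eef_pos: [490.0, 34.1, 34.0]
eef_rot: [3.142, -0.0, 2.189]
wrist_force: [-0.4, 0.5, -1.0]
finger_gap: 34.3
```

Request:
carry_out(series=[{"delta_pos": [0,0,-0.5],"turn": [0,0,0],"hand": 0.3},{"delta_pos": [0,0,-1],"turn": [0,0,0],"hand": 0.3},{"delta_pos": [0,0,-1],"turn": [0,0,0],"hand": 0.3}])

```text
clock: 15.7
eef_pos: [490.4, 34.1, 33.7]
eef_rot: [3.141, 0.001, 2.189]
wrist_force: [-1.6, 0.3, 9.3]
finger_gap: 34.5
```

Contact with the floor. Back off a touch and release slowly.

Request:
carry_out(series=[{"delta_pos": [0,0,0.5],"turn": [0,0,0],"hand": 0.3},{"delta_pos": [0,0,0.5],"turn": [0,0,0],"hand": 0.4},{"delta_pos": [0,0,0.5],"turn": [0,0,0],"hand": 0.45},{"delta_pos": [0,0,0.5],"turn": [0,0,0],"hand": 0.55},{"delta_pos": [0,0,0.5],"turn": [0,0,0],"hand": 0.7},{"delta_pos": [0,0,0.5],"turn": [0,0,0],"hand": 0.7},{"delta_pos": [0,0,0.5],"turn": [0,0,0],"hand": 0.7}])

```text
clock: 16.58
eef_pos: [490.0, 34.1, 33.4]
eef_rot: [-3.142, 0.0, 2.189]
wrist_force: [0.0, 0.4, 0.2]
finger_gap: 65.7
```

```bash
python3 - <<'E'
from h import *
s=read_state();print(s["clock"],s["eef_pos"].round(1),s["finger_gap"],s["wrist_force"])
im=camera("wrist");cv2.imwrite("pics/w9.png",im[:,:,::-1])
E
```

```text
16.575 [490.   34.1  33.4] 65.73906427727603 [0.02027244 0.35465395 0.17240562]
```

View pics/w9.png

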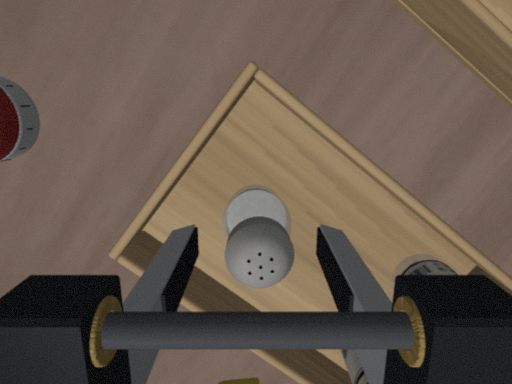

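Standing upright; the fingers are clear on both sides. Lift straight up and move aside to check.

Request:
carry_out(series=[{"delta_pos": [0,0,15],"turn": [0,0,0],"hand": 0.7},{"delta_pos": [0,0,40],"turn": [0,0,0],"hand": 0.7},{"delta_pos": [0,0,75],"turn": [0,0,0],"hand": 0.7},{"delta_pos": [0,0,110],"turn": [0,0,0],"hand": 0.7},{"delta_pos": [0,0,145],"turn": [0,0,0],"hand": 0.7},{"delta_pos": [0,0,175],"turn": [0,0,0],"hand": 0.7},{"delta_pos": [-20,-40,190],"turn": [0,0,0],"hand": 0.7},{"delta_pos": [-40,-80,190],"turn": [0,0,0],"hand": 0.7}])

```text
clock: 17.62
eef_pos: [449.7, -46.7, 225.6]
eef_rot: [3.14, 0.002, 2.19]
wrist_force: [0.9, -0.0, -0.1]
finger_gap: 65.7
```

Request:
carry_out(series=[{"delta_pos": [-20,-45,0],"turn": [0,0,0],"hand": 0.7},{"delta_pos": [-40,-90,0],"turn": [0,0,0],"hand": 0.7},{"delta_pos": [-50,-135,0],"turn": [0,0,0],"hand": 0.7},{"delta_pos": [-55,-175,0],"turn": [0,0,0],"hand": 0.7},{"delta_pos": [-60,-200,0],"turn": [0,0,0],"hand": 0.7},{"delta_pos": [-60,-200,0],"turn": [0,0,0],"hand": 0.7}])

```text
clock: 18.38
eef_pos: [389.5, -246.8, 224.2]
eef_rot: [3.141, 0.001, 2.187]
wrist_force: [0.1, 0.3, -1.4]
finger_gap: 65.6
```

```bash
python3 - <<'E'
from h import *
s=read_state();print(s["clock"],s["eef_pos"].round(1),s["wrist_force"])
im=camera("scene");cv2.imwrite("pics/s10.png",cv2.resize(im[160:350,180:380,::-1],None,fx=3,fy=3,interpolation=cv2.INTER_CUBIC))
im=camera("top");cv2.imwrite("pics/t10.png",cv2.resize(im[90:290,110:390,::-1],None,fx=2.8,fy=2.8,interpolation=cv2.INTER_CUBIC))
E
```

```text
18.375 [ 389.5 -246.8  224.2] [ 0.09939386  0.33908515 -1.38903074]
```

View pics/s10.png

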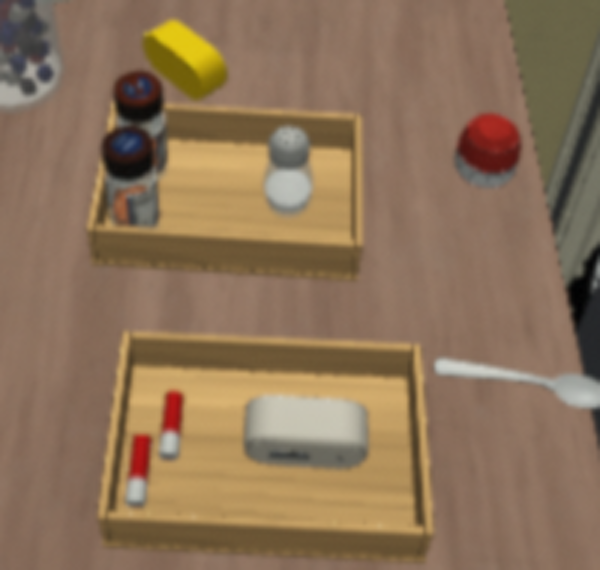

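View pics/t10.png

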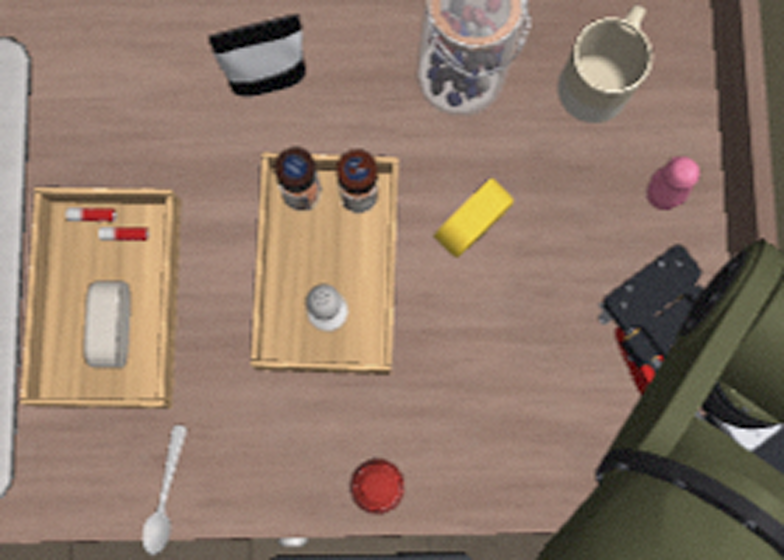

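```bash
python3 - <<'E'
from h import *
T=lambda U,V:(110+U/2.8,90+V/2.8)
print(ray("top",*T(322,300),94),ray("top",*T(328,313),6))
sign_off()
E
```

```text
[488.68417013  34.48758409  94.        ] [488.3332676   32.72415743   6.        ]
the job is handed in; nothing more can be done
```

The salt shaker now stands upright in the spice-jar box and the cream door sensor lies in the battery box. I handed the job in at about 18.5 s of the 56 s allowed.

- **Shaker:** In the last top picture its cap measured (489, 34) mm and its base (488, 33) mm, so it is upright. It is about 12 mm nearer the robot than the middle of the clear floor, well inside the limits. The gripper touched the box floor with about 9 N as I set it down, then released it and lifted straight up.
- **Sensor:** The last scene and top pictures show it flat on the box floor, clear of the walls and the batteries. I released it about 2 mm above the floor, at about (475, 257) mm.
- **Robot:** At hand-in the open gripper was about 224 mm above the worktop, near (390, -247) mm, touching nothing. The look-alikes were not moved.

**Checks that disagreed:**
- The fingers closed to 34 mm on the shaker, which is given as 44 mm in diameter. It held firmly and stayed upright, so its glass is probably narrower at that height. The sensor read about 33 mm against 35 mm.
- My camera estimates of the shaker's starting position differed by up to about 10 mm for its base, and more for the cap in the scene view. I checked it with the wrist camera before closing the fingers.

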